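Right the cactus, then hold the desk's raise paddle in the slow band

ROBOT

A 6-joint arm with a two-finger parallel gripper is mounted at the origin on the work surface. World frame = base frame: x ahead of the robot, y to its left, z up, the work surface at z = 0. Lengths are in m, angles in degrees, forces in N, time in s.
With the tool pointing down it reaches from about 0.4 to 0.825 m from the base axis. Payload 7 kg.
Tool frame: the origin (TCP) lies midway between the tips of the shut fingers; the grasp point (between the pads) lies 19 mm behind it; z points along the fingers, y is the line along which they close (so a half turn about z gives the same grasp; the last joint's range is limited). The gripper opens to 85 mm and grips with 20 to 120 N. Pads are 22 mm wide; open, the fingers measure 114 mm over their backs; the gripper's body (76 mm by 85 mm) begins 54 mm behind the grasp point. The pads swing forward as they close: fully open they stand 13 mm farther back than shut.
Start: joints at [-53.279, 20.546, 0.682, 0, -70.136, -16.507], TCP at [0.233, -0.633, 0.231] pointing down, gripper open.
Joint ranges: [-176.03, 176.03], [-82.01, 121.73], [-58.28, 71.71], [-173.87, 95.51], [-174.79, -0.11], [-173.66, 173.66]. Speed limits (degrees/s): [136.94, 136.94, 172.46, 180, 180, 180].

INTERFACE

Orientations are given as a 3x3 rotation matrix whose columns are the frame's x, y, z axes.
In Python, from bench import monitor, optics, workorder gives the robot as it stands. The module is installed in compiled form; this text tells all that it offers.
- The arm moves only by the tool drive_tool, never from a script. Its argument "moves" is a list that holds one entry, the list of rows, each a list of 5 numbers: the shift along the world's x, y, z in units of 0.3 m (1.0 is 0.3 m), then the turn about the world's z in units of 2 pi rad (1.0 is 2 pi rad), then the opening, from -1 (shut) to 1 (fully open). In form: [[[x, y, z, turn, fingers], ...]]. A call has 1 to 8 rows; each row is the pose to reach, as a shift and turn from the pose commanded when the call began, turning the shorter way round; what a row does not reach only later rows make up. A row lasts 1/8 s, in which the tool goes at most 62.5 mm and 10.7 degrees, less where a joint would pass 70% of its speed; a pose out of reach is approached as far as the arm can. A call with a number of a shift or a turn outside -1 to 1 is refused whole. A call with a gripper value outside its range is refused whole. The fingers move at their own pace and stop on an object; "force" is the grip in N (left out, the last holds). Time passes only in rows, so rows that repeat a pose let the fingers close. It gives the time, the measured TCP pose, the force, the opening and the grip force at its end, in the units of the state.
- monitor.get_state(): the state, without advancing time (a new reading comes with each control period).
- optics.snapshot(name): name is "scene" or "side" or "wrist"; returns a dict with "pixels" (384x512x3 uint8, red, green, blue), "fov_y" (degrees; the focal length in pixels is half the picture's height over the tangent of half this angle, whatever the lens; pixels are square), "cx", "cy" (the principal point, pixels), "R" (3x3) and "t" (3): a world point X has camera coordinates R X + t; the wrist camera has in their place "hand_eye" (4x4, takes a point from camera to tool coordinates, whose origin is the TCP and whose axes are the flange's). Camera axes: x right, y down, z forward; pixel columns grow to the right and rows downward; lengths in m; the calibration is good to about 2 mm. A picture is of the moment at which its call begins: read the wrist's pose just before it. There is no depth.
- workorder.hand_in(): hands the job in; it is judged then, once.
The state is a dict: "clock": time; "joints": joint angles; "joint_vel": joint speeds; "effort": joint torques, N m; "tool_pos": TCP position; "tool_rot": TCP orientation; "force": force on the tool from outside, world axes, zero at the start; "moment": the same for the moment, N m; "width": finger opening in m; "finger_force": force on a finger pad.
Only numpy, scipy, OpenCV 4.12 (cv2) and the standard library are available. Lean on these libraries where they do the work, as an engineer would, in place of code of your own. Each camera call takes 0.05 s, during which the arm holds its last target. There are 200 camera calls.

TASK

The desk is to be raised slowly: first stand the toppled cactus pot back upright in the middle of the teal coaster without dropping it, and let go of it. Only then press the desk control's orange spring paddle with the fingers about half-way down, so that its pointer is in the green band, never down to its bottom stop, and finish while still holding it there. Leave everything else on the desk where it is.

Things in the scene. Friction and masses are not known exactly. Their poses are not given: they have to be found in the camera images.
- cactus: Green ball cactus (diameter 38) in a square grey concrete pot 50 x 50 x 50, loose, 0.17 to 0.35 kg; the ball rises 28 above the pot (its pink flower 4 more). Starts lying on a flat side of the pot. Origin: centre of the pot's underside (25 above the desk while lying); z points from the underside through the pot to the cactus, x and y are square to its sides. Grip it by the pot.
- coaster: Round teal glass coaster, diameter 110, 6 thick, stuck to the desk. Origin at the centre of its underside, on the desk; z up.
- desk_control: Fixed desk control: black foot 160 (x) x 80 (y) x 12 high, black hinge block 48 high at its +x end, orange paddle 44 wide. Origin: centre of the foot's underside, z up. Paddle hinge at x = 60, y = 0, 45 above the desk; the paddle runs from it towards -x. Beside it (x = -36, y = 42 to 64) a strip 66 high, white over green over red, shows the black pointer pin's height.
- paddle (a joint): Hinge angle of the orange paddle, rad. 0 = at rest, sloping up 0.15 from the hinge; grows as pressed down; 0.15 = level, middle of the green band; green band 0.10 to 0.20; 0.30 = bottom stop. A spring lifts it at once when let go: at the pad about 3.5 N starts it, 9 N half-way, 14 N at the bottom.
- paddle_pad (a point): Centre of the top face of the black rubber pad, 36 x 36, on the paddle where it is to be pressed, 85 from the hinge. About 65 above the desk at rest, 52 at the middle of the green band, 39 at the bottom stop (so 13 of travel to the middle, 8.5 to 17 for the band).
- stylus: Silver aluminium stylus, 135 long along its x, diameter 9, with a flat clip, lying on the desk; origin on the desk under the middle of it; bystander.
- mug: White mug, diameter 80, 90 high, standing on the desk with its handle at +y; origin at the centre of its underside; bystander.
- tray: Round wooden tray, diameter 180, 18 high, fixed on the desk, origin at the centre of its underside; it holds three erasers; bystander.
- eraser0: White rubber eraser 42 x 18 x 12, in the tray; bystander.
- eraser1: Blue rubber eraser 42 x 18 x 12, in the tray; bystander.
- eraser2: Pink rubber eraser 42 x 18 x 12, in the tray; bystander.
Mind the look-alikes: they are no part of the job. Several things look just like the coaster: the one meant starts nearest to the robot's base.

How it is judged:
By the outcome, as a careful person would: the job done as asked, in the order asked, and still so for the second after the job is handed in, while the arm keeps its last pose, push and grip.
It also fails if it takes over 58 s, if anything falls off the work surface, if the arm or the gripper's body presses on something with over 40 N, if the wrist force passes 120 N, or if a joint passes its speed limit or range.

## Working session

There is one attempt and no reset: what is moved stays moved. The work goes in short steps, Python scripts to look and compute and a tool call to move; the robot and the scene stay as the last step left them, time stands still between calls to the robot, and variables do not carry over. Pictures are saved under pics/ and viewed, at most 10 in all, crops included, and the job is handed in when it is done.

Besides the shell and the picture viewer there is one more tool, called after ">>>" as name(argument=value, ...), one argument or row to a line, values as JSON. drive_tool: Moves the arm, as the interface text tells. Shifts and turns lie within -1 to 1; 1 stands for 0.3 m of shift or 2 pi rad of turn. Its arguments: {"type":"object","properties":{"moves":{"type":"array","items":{"type":"array","items":{"type":"array","items":{"type":"number"}}}},"force":{"type":"number"}},"required":["moves"]}

```bash
mkdir -p pics; cat > h.py <<'E'
import numpy as np, cv2, pickle
from bench import monitor, optics, workorder
def snap(n,tag):
    s=monitor.get_state(); d=optics.snapshot(n); d=dict(d); d['px']=np.array(d['pixels'])
    if n=='wrist':
        T=np.eye(4);T[:3,:3]=np.array(s['tool_rot']);T[:3,3]=s['tool_pos']
        W=np.linalg.inv(T@np.array(d['hand_eye'])); d['R'],d['t']=W[:3,:3],W[:3,3]
    d['R']=np.array(d['R']);d['t']=np.array(d['t']);d['f']=192/np.tan(np.radians(d['fov_y'])/2)
    pickle.dump({k:d[k] for k in('px','R','t','f','cx','cy')},open(f'pics/{tag}.pkl','wb'))
    cv2.imwrite(f'pics/{tag}.png',d['px'][:,:,::-1]); return d
def load(tag): return pickle.load(open(f'pics/{tag}.pkl','rb'))
def plane(d,u,v,z):
    r=d['R'].T@np.array([(u-d['cx'])/d['f'],(v-d['cy'])/d['f'],1]); c=-d['R'].T@d['t']
    return c+r*(z-c[2])/r[2]
def proj(d,X):
    c=d['R']@np.array(X)+d['t']; return d['f']*c[:2]/c[2]+[d['cx'],d['cy']]
def st():
    s=monitor.get_state(); print({k:np.round(s[k],4).tolist() for k in('clock','joints','tool_pos','tool_rot','force','width','finger_force')})
E
python3 - <<'E'
from h import *
a=snap('scene','sc0');b=snap('side','si0')
cv2.imwrite('pics/sc0b.png',cv2.resize(a['px'][:,:,::-1],(800,600)))
for d in(a,b): print(-d['R'].T@d['t'],d['f'],d['cx'],d['cy'])
st()
E
```

```text
[1.30174646 0.12635156 1.02316554] 408.4907275756008 252.5097870734861 189.9334707182458
[-0.13515766  0.57869318  1.15877574] 496.3430158093429 256.7040540268443 192.71737211659257
{'clock': 0.1, 'joints': [-53.2784, 20.5885, 0.6403, -0.0159, -70.137, -16.5066], 'tool_pos': [0.2331, -0.633, 0.2305], 'tool_rot': [[-0.9384, -0.3455, -0.0007], [-0.3455, 0.9384, 0.0013], [0.0002, 0.0015, -1.0]], 'force': [-0.3469, 0.0149, 0.1103], 'width': 0.0854, 'finger_force': 0.0}
```

View pics/sc0b.png

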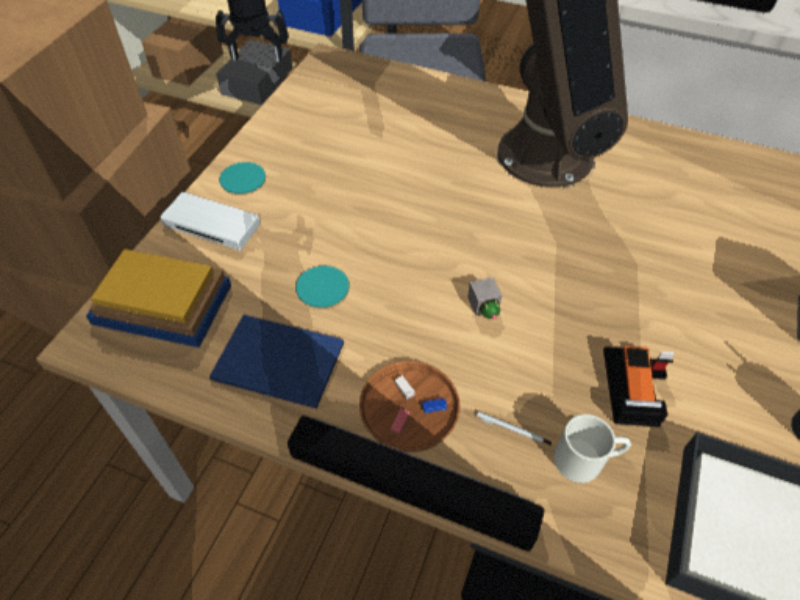

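View pics/si0.png

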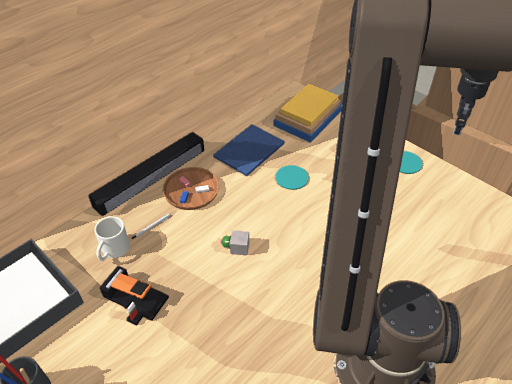

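The scene view (800x600) shows teal discs at (242,178) and (322,286), the pot at (486,295), the control at (635,385), the mug at (585,447) and the stylus at (512,427). In the side view the discs are at (408,162) and (292,177), and the pot is at (238,242). I'll measure each disc's distance from the base.

```bash
python3 - <<'E'
from h import *
for tag in('sc0','si0'):
    d=load(tag);hsv=cv2.cvtColor(d['px'],cv2.COLOR_RGB2HSV)
    def comps(lo,hi,name,z,mn):
        m=cv2.inRange(hsv,lo,hi)
        n,l,s,c=cv2.connectedComponentsWithStats(m)
        for i in range(1,n):
            if s[i,4]>=mn:
                p=plane(d,*c[i],z);print(tag,name,s[i].tolist(),np.round(c[i],1),np.round(p,4),'dist',round(np.hypot(p[0],p[1]),3))
    comps((82,120,60),(96,255,255),'teal',.006,20)
    comps((45,120,40),(75,255,255),'green',.025,8)
    comps((5,190,120),(14,255,255),'orange',.055,60)
    comps((110,0,60),(150,40,200),'grey?',.025,60)
a=load('sc0')['px'];b=load('si0')['px']
x=np.hstack([cv2.resize(a[160:220,280:360],(400,300),interpolation=2),cv2.resize(b[212:272,196:276],(400,300),interpolation=2)])
y=np.hstack([cv2.resize(a[205:280,375:445],(400,300)[:2],interpolation=2),cv2.resize(b[255:330,90:190],(400,300),interpolation=2)])
cv2.imwrite('pics/c1.png',np.vstack([x,y])[:,:,::-1])
E
```

```text
sc0 teal [141, 104, 29, 20, 433] [154.8 113.4] [ 0.3665 -0.6422  0.006 ] dist 0.739
sc0 teal [190, 170, 33, 26, 674] [205.9 182.9] [ 0.5925 -0.3203  0.006 ] dist 0.674
sc0 green [308, 192, 12, 12, 84] [313.4 197.5] [0.5323 0.0178 0.025 ] dist 0.533
sc0 orange [401, 230, 18, 26, 328] [409.3 244.6] [0.6105 0.3104 0.055 ] dist 0.685
sc0 grey? [233, 0, 74, 15, 560] [267.5   6.9] [-0.4823 -0.5202  0.025 ] dist 0.709
sc0 grey? [231, 21, 57, 24, 444] [261.3  29.7] [-0.2846 -0.4746  0.025 ] dist 0.553
sc0 grey? [282, 22, 23, 15, 103] [293.1  27.2] [-0.3588 -0.3491  0.025 ] dist 0.501
sc0 grey? [283, 36, 25, 15, 137] [295.7  42.6] [-0.2463 -0.2992  0.025 ] dist 0.388
si0 teal [400, 151, 22, 23, 372] [410. 163.] [ 0.3438 -0.6457  0.006 ] dist 0.732
si0 teal [276, 166, 32, 23, 595] [291.6 177.1] [ 0.5838 -0.3176  0.006 ] dist 0.665
si0 green [223, 237, 7, 4, 17] [226.9 238.3] [0.5399 0.0125 0.025 ] dist 0.54
si0 green [222, 241, 7, 6, 23] [225.4 244.1] [0.5278 0.03   0.025 ] dist 0.529
si0 grey? [104, 144, 97, 68, 975] [151.2 178.4] [0.89   0.0163 0.025 ] dist 0.89
si0 grey? [383, 293, 59, 43, 1452] [416.2 316.6] [ 0.0154 -0.1516  0.025 ] dist 0.152
```

View pics/c1.png

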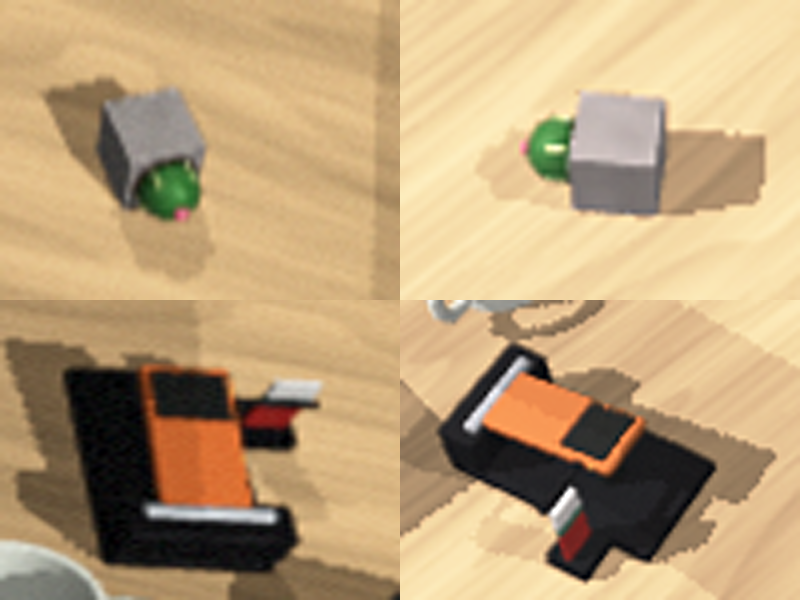

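Candidate coasters: scene px (154.8,113.4) is 0.735 m from the base, and scene px (205.9,182.9) is 0.67 m away, so the latter is meant. The crop shows the pot lying with its flower facing away from the base, and the paddle hinged at its far end (white bar) with the black pad nearer the robot.

```bash
python3 - <<'E'
from h import *
a,b=load('sc0'),load('si0')
def tri(pa,pb):
    A=[];B=[]
    for d,(u,v) in((a,pa),(b,pb)):
        K=np.array([[d['f'],0,d['cx']],[0,d['f'],d['cy']],[0,0,1]]);A.append(K@np.c_[d['R'],d['t']])
        B.append(np.array([u,v],float).reshape(2,1))
    X=cv2.triangulatePoints(*A,*B).ravel();return X[:3]/X[3]
S=[(105,105),(178,90),(203,148),(135,165)]
D=[(582,92),(665,97),(658,165),(570,157)]
pa=[(280+u/5,160+v/5) for u,v in S]; pb=[(196+(u-400)/5,212+v/5) for u,v in D]
for p in pa: print('sc',plane(a,*p,.05).round(4))
for p in pb: print('si',plane(b,*p,.05).round(4))
print('flower',tri((280+181/5,160+214/5),(196+125/5,212+147/5)).round(4))
print('coaster tri',tri((205.9,182.9),(291.6,177.1)).round(4))
# pad & hinge block on control
P=[(152,370),(228,374),(237,418),(156,417)];Q=[(588,404),(640,425),(610,458),(562,438)]
ca=[(375+u*70/400,205+(v-300)/4) for u,v in P]; cb=[(90+(u-400)/4,255+(v-300)/4) for u,v in Q]
for p in ca: print('pad sc',plane(a,*p,.065).round(4))
for p in cb: print('pad si',plane(b,*p,.065).round(4))
bar=[(375+u*70/400,205+(v-300)/4) for u,v in[(147,510),(276,516)]]; bs=[(90+(u-400)/4,255+(v-300)/4) for u,v in[(470,430),(526,362)]]
print('bar',[plane(a,*p,.05).round(4) for p in bar],[plane(b,*p,.05).round(4) for p in bs])
print('tri pad', tri(np.mean(ca,0),np.mean(cb,0)).round(4),'bar',tri(np.mean(bar,0),np.mean(bs,0)).round(4))
E
```

```text
sc [ 0.5048 -0.0336  0.05  ]
sc [0.4761 0.0046 0.05  ]
sc [0.5144 0.0318 0.05  ]
sc [ 0.5425 -0.0024  0.05  ]
si [ 0.5346 -0.0053  0.05  ]
si [ 0.4982 -0.0358  0.05  ]
si [0.4669 0.0009 0.05  ]
si [0.5059 0.0313 0.05  ]
flower [0.5458 0.0308 0.0219]
coaster tri [ 0.5879 -0.323  -0.0007]
pad sc [0.5533 0.2771 0.065 ]
pad sc [0.5425 0.3123 0.065 ]
pad sc [0.5776 0.3217 0.065 ]
pad sc [0.5916 0.2855 0.065 ]
pad si [0.581  0.2903 0.065 ]
pad si [0.5443 0.2765 0.065 ]
pad si [0.5383 0.3046 0.065 ]
pad si [0.5721 0.3171 0.065 ]
bar [array([0.6561, 0.2963, 0.05  ]), array([0.6377, 0.3531, 0.05  ])] [array([0.6293, 0.3517, 0.05  ]), array([0.6471, 0.2956, 0.05  ])]
tri pad [0.5621 0.2977 0.0606] bar [0.6424 0.3241 0.0444]
```

>>> drive_tool(
  moves=[
    [[0.45,1,0,0.05,1],[0.45,1,0,0.05,1],[0.45,1,0,0.05,1],[0.45,1,0,0.05,1],[0.45,1,0,0.05,1],[0.45,1,0,0.05,1],[0.45,1,0,0.05,1]],
  ],
)

```text
clock: 0.98
tool_pos: [0.3686, -0.3326, 0.2314]
tool_rot: [[-0.784, -0.621, 0.0], [-0.621, 0.784, -0.0], [-0.0, -0.0, -1.0]]
force: [-0.4, -1.1, 0.0]
width: 0.0853
finger_force: 0.0
```

>>> drive_tool(
  moves=[
    [[0.35,1,0,0,1],[0.35,1,0,0,1],[0.35,1,0,0,1],[0.35,1,0,0,1],[0.35,1,0,0,1],[0.35,1,0,0,1],[0.35,1,0,0,1]],
  ],
)

```text
clock: 1.85
tool_pos: [0.4733, -0.034, 0.2309]
tool_rot: [[-0.786, -0.619, -0.001], [-0.619, 0.786, -0.0], [0.001, 0.0, -1.0]]
force: [-0.6, -1.2, 0.5]
width: 0.0854
finger_force: 0.0
```

```bash
python3 - <<'E'
from h import *
d=snap('wrist','w1');st()
print(proj(d,[.5055,-.001,.05]),proj(d,[.5879,-.32,.006]),proj(d,[.56,.298,.065]),-d['R'].T@d['t'])
E
```

```text
{'clock': 1.9, 'joints': [19.6755, 1.3356, -23.6776, 0.0029, -65.0505, -71.525], 'tool_pos': [0.473, -0.0346, 0.2309], 'tool_rot': [[-0.7864, -0.6177, -0.001], [-0.6177, 0.7864, -0.0004], [0.0011, 0.0003, -1.0]], 'force': [0.1979, 0.2669, -0.5841], 'width': 0.0856, 'finger_force': 0.0}
[256.22355395 200.6247667 ] [-3.61117406 80.05695374] [404.59140393 362.28576004] [ 0.4098886  -0.08295474  0.37333244]
```

View pics/w1.png

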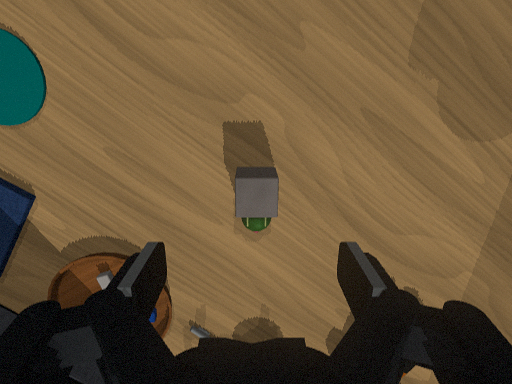

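The wrist view shows the pot's top face spanning about px (235..278, 178..217), square to the image and with the cactus below it. The coaster is at the upper left and only partly visible.

```bash
python3 - <<'E'
from h import *
d=load('w1');print(d['f'],d['cx'],d['cy'])
g=cv2.cvtColor(d['px'],cv2.COLOR_RGB2HSV)
m=(g[:,:,1]<55).astype(np.uint8)*255; m[:160]=0;m[235:]=0;m[:,:220]=0;m[:,295:]=0
V=cv2.cvtColor(d['px'],cv2.COLOR_RGB2GRAY)
print(V[160:232:2,257]); print(V[200,226:290:2]); 
n,l,s,c=cv2.connectedComponentsWithStats(m);i=1+s[1:,4].argmax();print(s[i],c[i],cv2.minAreaRect(np.argwhere(l==i)[:,::-1].astype(np.float32)))
P=[plane(d,*p,.05) for p in[(235.5,178.5),(277.5,178.5),(278.5,217.5),(235,217.5)]]
print(np.round(P,4)); c=np.mean(P,0); print(c)
u=P[2]+P[3]-P[0]-P[1];print(np.degrees(np.arctan2(u[1],u[0])),np.linalg.norm(u)/2,np.linalg.norm(P[1]-P[0]))
E
```

```text
298.9654835378639 251.48060064873968 184.92532762830174
[79 77 80 72 51 54 54 54 52 74 90 90 89 92 89 91 89 86 91 89 92 93 93 88
 93 95 94 96 98 45 61 69 76 74 69 59]
[117 112 115 120 109  88  89  88  91  96  93  96  92  90  87  91  88  86
  93  91  95  91 100  97  98  92 100 109 116 113 119 121]
[ 235  168   43   50 1924] [256.27910603 193.77598753] ((256.0, 192.5), (49.0, 42.0), 90.0)
[[ 0.499  -0.0361  0.05  ]
 [ 0.4696  0.0012  0.05  ]
 [ 0.5059  0.033   0.05  ]
 [ 0.5377 -0.0074  0.05  ]]
[ 0.5030804  -0.00233102  0.05      ]
38.88703831807565 0.04817327898443154 0.047492816462900066
```

>>> drive_tool(
  moves=[
    [[0.153,0.15,-0.3,0,1],[0.153,0.15,-0.5,0,1],[0.153,0.15,-0.65,0,1],[0.153,0.15,-0.757,0,1],[0.153,0.15,-0.757,0,1],[0.153,0.15,-0.757,0,1]],
  ],
)

```text
clock: 2.65
tool_pos: [0.5201, 0.0107, 0.0058]
tool_rot: [[-0.786, -0.618, 0.001], [-0.618, 0.786, 0.0], [-0.001, -0.001, -1.0]]
force: [-0.1, 0.2, 0.2]
width: 0.0853
finger_force: 0.0
```

>>> drive_tool(
  moves=[
    [[0,0,0,0,-1],[0,0,0,0,-1],[0,0,0,0,-1],[0,0,0,0,-1],[0,0,0,0,-1],[0,0,0,0,-1]],
  ],
  force=20,
)

```text
clock: 3.4
tool_pos: [0.5203, 0.0119, 0.0063]
tool_rot: [[-0.785, -0.619, 0.003], [-0.619, 0.785, 0.001], [-0.003, -0.001, -1.0]]
force: [-1.2, -1.1, 10.1]
width: 0.0496
finger_force: 19.9
```

>>> drive_tool(
  moves=[
    [[0,0,0.03,0,-1],[0,0,0.08,0,-1],[0,0,0.15,0,-1],[0,0,0.2,0,-1],[0,0,0.2,0,-1],[0,0,0.2,0,-1]],
  ],
)

```text
clock: 4.15
tool_pos: [0.5187, 0.0115, 0.0639]
tool_rot: [[-0.786, -0.618, -0.0], [-0.618, 0.786, 0.0], [0.0, 0.0, -1.0]]
force: [-0.2, -0.3, -2.2]
width: 0.0498
finger_force: 21.9
```

```bash
python3 - <<'E'
from h import *
a=snap('scene','sc2');b=snap('side','si2');st()
u,v=proj(a,[.52,.01,.08]).astype(int);p,q=proj(b,[.52,.01,.08]).astype(int)
f=lambda d,u,v:cv2.resize(d['px'][v-45:v+45,u-60:u+60],(600,450),interpolation=2)[:,100:500]
cv2.imwrite('pics/c2.png',np.hstack([f(a,u,v),f(b,p,q)])[:,:,::-1])
E
```

```text
{'clock': 4.25, 'joints': [22.9548, 16.1363, -31.0137, -0.0136, -42.9286, -74.7424], 'tool_pos': [0.5186, 0.0114, 0.0635], 'tool_rot': [[-0.7858, -0.6184, -0.0013], [-0.6184, 0.7858, -0.0004], [0.0013, 0.0005, -1.0]], 'force': [0.4495, -0.3581, -1.8039], 'width': 0.05, 'finger_force': 21.9427}
```

View pics/c2.png

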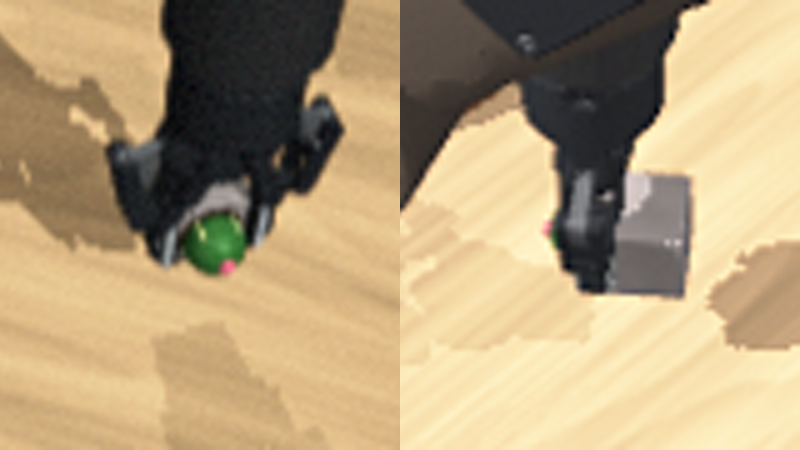

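The pot is held rigidly with its axis still horizontal, so it doesn't swing between the pads. I'll catch the lower underside edge against the fixed coaster's rim and swing the grip over it in an arc. First I need the coaster located precisely.

>>> drive_tool(
  moves=[
    [[0.05,-0.1,0.2,0,-1],[0.15,-0.3,0.2,0,-1],[0.25,-0.5,0.2,0,-1],[0.35,-0.65,0.2,0,-1],[0.42,-0.8,0.2,0,-1],[0.47,-0.9,0.2,0,-1],[0.47,-0.9,0.2,0,-1],[0.47,-0.9,0.2,0,-1]],
  ],
)

```text
clock: 5.25
tool_pos: [0.6593, -0.2582, 0.1228]
tool_rot: [[-0.786, -0.618, -0.002], [-0.618, 0.786, 0.001], [0.001, 0.002, -1.0]]
force: [-0.1, 0.0, -2.5]
width: 0.0501
finger_force: 22.9
```

```bash
python3 - <<'E'
from h import *
d=snap('wrist','w2');st()
m=cv2.inRange(cv2.cvtColor(d['px'],cv2.COLOR_RGB2HSV),(80,90,30),(98,255,255))
cs=sorted(cv2.findContours(m,0,1)[0],key=cv2.contourArea)[-2:]
for c in cs:
    print(cv2.boundingRect(c),cv2.contourArea(c))
    P=np.array([plane(d,*p,.006)[:2] for p in c[:,0]]); h=cv2.convexHull(P.astype(np.float32))[:,0]
    A=np.c_[2*h,np.ones(len(h))];s=np.linalg.lstsq(A,(h**2).sum(1),rcond=None)[0];print('c',s[:2],'r',np.sqrt(s[2]+s[0]**2+s[1]**2))
a=load('sc0')
for p in[(345,345),(317,405),(212,378),(245,318)]: print('navy',plane(a,p[0]*.64,p[1]*.64,.01))
E
```

```text
{'clock': 5.3, 'joints': [-5.6383, 27.9332, -2.3289, -0.018, -59.8282, -46.1253], 'tool_pos': [0.6595, -0.2577, 0.1233], 'tool_rot': [[-0.7856, -0.6188, -0.0015], [-0.6188, 0.7856, 0.0004], [0.0009, 0.0013, -1.0]], 'force': [0.2481, 0.6165, -2.2366], 'width': 0.0495, 'finger_force': 22.9145}
(108, 282, 1, 1) 0.0
c [ 0.31766054 -0.11587586] r 0.5516706399331389
(177, 0, 135, 132) 14488.5
c [ 0.58674721 -0.32197955] r 0.0536323916937695
navy [ 0.70887978 -0.21342896  0.01      ]
navy [ 0.84406092 -0.20544106  0.01      ]
navy [ 0.86726298 -0.40809371  0.01      ]
navy [ 0.72575792 -0.421841    0.01      ]
```

View pics/w2.png

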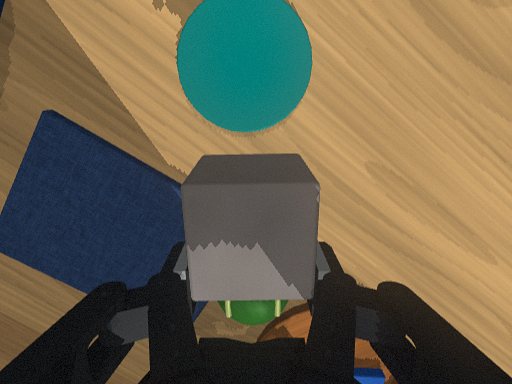

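```bash
python3 - <<'E'
from h import *
d=load('w2');t=np.array([.6595,-.2577]);ax=np.array([.7856,.6188]);pe=np.array([-.6188,.7856])
for p,z in[((204,157),.117),((299,154),.117),((183,190),.167),((320,186),.167),((190,299),.167),((313,299),.167)]:
    q=plane(d,*p,z)[:2]-t;print(p,'axial',(q@ax).round(4),'lat',(q@pe).round(4))
E
```

```text
(204, 157) axial -0.0465 lat -0.0236
(299, 154) axial -0.0481 lat 0.0244
(183, 190) axial -0.0463 lat -0.0234
(320, 186) axial -0.0477 lat 0.0241
(190, 299) axial -0.0006 lat -0.024
(313, 299) axial -0.0005 lat 0.0247
```

The view shows the coaster at px (245,65), which puts its centre at (0.587,-0.3215). The pot sits level in the hand with its underside 47 mm behind the TCP. I'll turn 25° away from the navy book and descend beside the rim.

>>> drive_tool(
  moves=[
    [[-0.082,0.103,0,0.0694,-1],[-0.082,0.103,0,0.0694,-1],[-0.082,0.103,0,0.0694,-1],[-0.082,0.103,-0.15,0.0694,-1],[-0.082,0.103,-0.27,0.0694,-1],[-0.082,0.103,-0.35,0.0694,-1],[-0.082,0.103,-0.384,0.0694,-1],[-0.082,0.103,-0.384,0.0694,-1]],
  ],
)

```text
clock: 6.3
tool_pos: [0.6354, -0.2269, 0.009]
tool_rot: [[-0.45, -0.893, -0.001], [-0.893, 0.45, -0.0], [0.0, 0.001, -1.0]]
force: [-0.6, 0.7, -2.0]
width: 0.0497
finger_force: 22.9
```

```bash
cat > arc.py <<'E'
from h import *
st(); s=monitor.get_state();t=np.array(s['tool_pos']);ax=-np.array(s['tool_rot'])[:2,0];ax/=np.linalg.norm(ax)
C=np.array([.587,-.3215]);q=t[:2]-C;pe=np.array([-ax[1],ax[0]])
print('yaw',np.degrees(np.arctan2(ax[1],ax[0])),'axial',q@ax,'lat',q@pe,'z',t[2])
for th in range(0,91,15):
    a=np.radians(33+th);A=.055+.0513*np.cos(a)+.004-.002;z=.0513*np.sin(a)-.022+.001
    g=C+A*ax; print(th,round(A,4),round(z,4),'units',np.round([*(g-t[:2])/.3,(z-t[2])/.3],3).tolist())
E
python3 arc.py
```

```text
{'clock': 6.3, 'joints': [-3.1334, 31.9545, -12.8975, 0.0053, -45.1826, -23.6176], 'tool_pos': [0.6354, -0.2269, 0.009], 'tool_rot': [[-0.4501, -0.893, -0.0006], [-0.893, 0.4501, -0.0], [0.0003, 0.0005, -1.0]], 'force': [-0.5963, 0.661, -1.972], 'width': 0.0497, 'finger_force': 22.8965}
yaw 63.252751206104875 axial 0.10626099721030227 lat -0.0006337488405862331 z 0.00898491789224928
0 0.1 0.0069 units [-0.011, -0.018, -0.007]
15 0.0913 0.0171 units [-0.024, -0.044, 0.027]
30 0.0803 0.0247 units [-0.041, -0.076, 0.052]
45 0.0677 0.0292 units [-0.06, -0.114, 0.067]
60 0.0543 0.0302 units [-0.08, -0.154, 0.071]
75 0.0411 0.0278 units [-0.1, -0.193, 0.063]
90 0.0291 0.022 units [-0.118, -0.229, 0.043]
```

>>> drive_tool(
  moves=[
    [[-0.005,-0.01,-0.006,0,-1],[-0.011,-0.018,-0.007,0,-1],[-0.014,-0.026,0.003,0,-1],[-0.019,-0.035,0.015,0,-1],[-0.024,-0.044,0.027,0,-1],[-0.03,-0.055,0.036,0,-1],[-0.036,-0.066,0.045,0,-1],[-0.041,-0.076,0.052,0,-1]],
  ],
)

```text
clock: 7.3
tool_pos: [0.625, -0.2502, 0.0261]
tool_rot: [[-0.451, -0.893, 0.004], [-0.893, 0.451, -0.0], [-0.002, -0.004, -1.0]]
force: [4.2, 3.9, -2.0]
width: 0.0498
finger_force: 21.7
```

```bash
python3 arc.py|head -2; python3 - <<'E'
from h import *
a=snap('scene','sc3');b=snap('side','si3')
u,v=proj(a,[.61,-.25,.04]).astype(int);p,q=proj(b,[.61,-.25,.04]).astype(int)
f=lambda d,u,v:cv2.resize(d['px'][v-45:v+45,u-60:u+60],(600,450),interpolation=2)[:,100:500]
cv2.imwrite('pics/c3.png',np.hstack([f(a,u,v),f(b,p,q)])[:,:,::-1])
E
```

```text
{'clock': 7.3, 'joints': [-5.2718, 30.5673, -12.6363, -0.0268, -46.5569, -21.4938], 'tool_pos': [0.625, -0.2502, 0.0261], 'tool_rot': [[-0.4506, -0.8927, 0.0042], [-0.8927, 0.4506, -0.0], [-0.0018, -0.0038, -1.0]], 'force': [4.179, 3.9354, -2.0429], 'width': 0.0498, 'finger_force': 21.6836}
yaw 63.216140354104525 axial 0.08082457198558134 lat -0.001803835205281912 z 0.026057758118503086
```

View pics/c3.png

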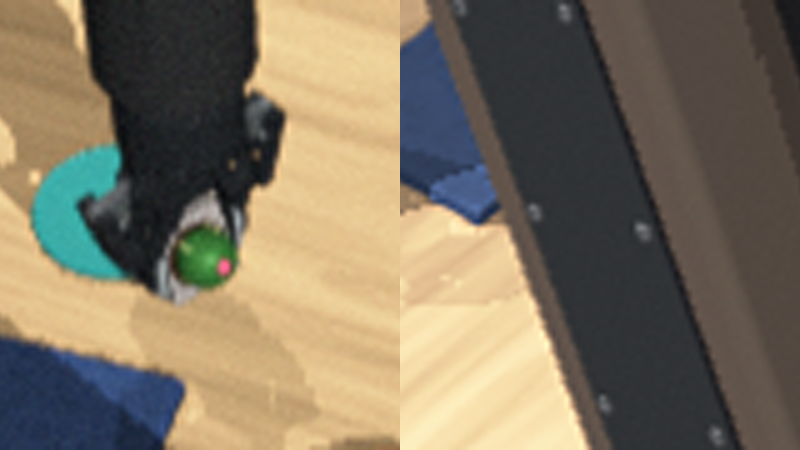

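The crop shows the pot against the rim with the flower now lifted relative to the grip, and about 6 N along the axis. The pot is rotating, so I'll continue the arc.

>>> drive_tool(
  moves=[
    [[-0.006,-0.012,0.006,0,-1],[-0.012,-0.025,0.011,0,-1],[-0.019,-0.038,0.015,0,-1],[-0.026,-0.051,0.017,0,-1],[-0.032,-0.064,0.0185,0,-1],[-0.039,-0.078,0.019,0,-1],[-0.05,-0.098,0.016,0,-1],[-0.059,-0.117,0.011,0,-1]],
  ],
)

```text
clock: 8.4
tool_pos: [0.6072, -0.2857, 0.0299]
tool_rot: [[-0.45, -0.893, 0.004], [-0.893, 0.45, -0.001], [-0.001, -0.004, -1.0]]
force: [2.6, 3.0, 5.4]
width: 0.0498
finger_force: 23.6
```

>>> drive_tool(
  moves=[
    [[0,0,0.02,0,-1],[0,0,0.05,0,-1],[0,0,0.1,0,-1],[0,0,0.1,0,-1]],
  ],
)

```text
clock: 8.9
tool_pos: [0.6066, -0.2857, 0.0599]
tool_rot: [[-0.451, -0.893, 0.003], [-0.893, 0.451, -0.001], [-0.001, -0.003, -1.0]]
force: [0.3, 0.4, -2.2]
width: 0.0496
finger_force: 22.8
```

```bash
python3 arc.py|head -2; python3 - <<'E'
from h import *
a=snap('scene','sc4');b=snap('wrist','w4')
u,v=proj(a,[.61,-.28,.06]).astype(int)
f=cv2.resize(a['px'][v-45:v+45,u-60:u+60],(512,384),interpolation=2)[:,100:388]
cv2.imwrite('pics/c4.png',np.hstack([f,b['px']])[:,:,::-1])
E
```

```text
{'clock': 8.9, 'joints': [-8.5836, 28.2048, -11.4484, 0.0287, -50.1826, -18.2186], 'tool_pos': [0.6066, -0.2857, 0.0599], 'tool_rot': [[-0.4506, -0.8927, 0.0028], [-0.8927, 0.4506, -0.0008], [-0.0005, -0.0028, -1.0]], 'force': [0.309, 0.3514, -2.2366], 'width': 0.0496, 'finger_force': 22.7694}
yaw 63.216169095025016 axial 0.04079442685294144 lat -0.0013121151331823566 z 0.059903189528840675
```

View pics/c4.png

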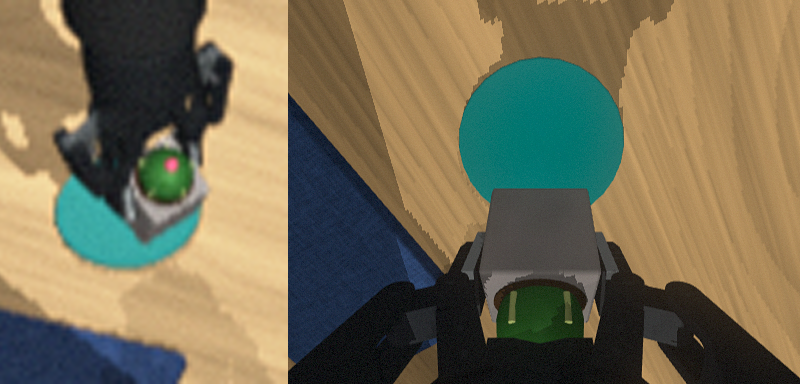

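```bash
python3 - <<'E'
from h import *
d=load('w4');ax=np.array([.4506,.8927]);C=np.array([.587,-.3215]);c=-d['R'].T@d['t']
R=[]
for l,r,v in[(493-288,591-288,188.5),(480-288,605.5-288,272)]:
    z=d['f']*.0495/(r-l);u=(l+r)/2
    X=d['R'].T@(np.array([(u-d['cx'])/d['f'],(v-d['cy'])/d['f'],1])*z)+c
    R.append(np.array([(X[:2]-C)@ax,X[2]]));print(R[-1])
e=R[1]-R[0];print(np.linalg.norm(e),'tilt from lying',np.degrees(np.arctan2(e[1],e[0])))
V=d['px'].astype(int).sum(2);print(V[184:194,250],V[262:290:1,215])
m=cv2.inRange(cv2.cvtColor(d['px'],cv2.COLOR_RGB2HSV),(80,90,30),(98,255,255))
k=max(cv2.findContours(m,0,1)[0],key=cv2.contourArea)
P=np.array([plane(d,*p,.006)[:2] for p in k[:,0] if p[1]<180]); h=P
A=np.c_[2*h,np.ones(len(h))];s=np.linalg.lstsq(A,(h**2).sum(1),rcond=None)[0];print('c',s[:2],'r',np.sqrt(s[2]+s[0]**2+s[1]**2))
E
```

```text
[0.00988491 0.05849274]
[0.03037184 0.10013311]
0.046407266807689626 tilt from lying 63.802963083724066
[234 254 244 242 238 201 218 220 223 221] [214 214 226 220 224 225 205 239 261 275 301 324 342 341 376 370 374 354
 366 367 368 357 358 379 291 137  79 118]
c [ 0.58583781 -0.32281889] r 0.05376860625389883
```

>>> drive_tool(
  moves=[
    [[-0.02,-0.035,-0.03,0,-1],[-0.04,-0.067,-0.07,0,-1],[-0.04,-0.067,-0.092,0,-1],[-0.045,-0.076,-0.098,0,-1],[-0.049,-0.085,-0.1,0,-1],[-0.054,-0.094,-0.102,0,-1],[-0.058,-0.103,-0.106,0,-1],[-0.0655,-0.118,-0.115,0,-1]],
  ],
)

```text
clock: 10.0
tool_pos: [0.5859, -0.3207, 0.0235]
tool_rot: [[-0.451, -0.893, 0.0], [-0.893, 0.451, 0.0], [-0.0, -0.0, -1.0]]
force: [-0.2, 3.5, 4.6]
width: 0.0496
finger_force: 24.4
```

>>> drive_tool(
  moves=[
    [[0,0,-0.004,0,-1],[0,0,-0.008,0,-1],[0,0,-0.012,0,-1],[0,0,-0.012,0,-1]],
  ],
)

```text
clock: 10.5
tool_pos: [0.5851, -0.3225, 0.0214]
tool_rot: [[-0.451, -0.893, -0.001], [-0.893, 0.451, -0.002], [0.002, -0.0, -1.0]]
force: [-8.0, -2.8, 15.1]
width: 0.0496
finger_force: 26.1
```

```bash
python3 arc.py|head -2; python3 - <<'E'
from h import *
a=snap('scene','sc5');b=snap('wrist','w5')
u,v=proj(a,[.59,-.32,.05]).astype(int)
f=cv2.resize(a['px'][v-45:v+45,u-60:u+60],(512,384),interpolation=2)[:,100:388]
cv2.imwrite('pics/c5.png',np.hstack([f,b['px']])[:,:,::-1])
E
```

```text
{'clock': 10.5, 'joints': [-12.1168, 30.5997, -13.4368, 0.1505, -45.9803, -14.7763], 'tool_pos': [0.5851, -0.3225, 0.0214], 'tool_rot': [[-0.4507, -0.8927, -0.0007], [-0.8927, 0.4507, -0.0018], [0.0019, -0.0002, -1.0]], 'force': [-8.0332, -2.7847, 15.1119], 'width': 0.0496, 'finger_force': 26.0596}
yaw 63.21145483485259 axial -0.0017543570948370772 lat 0.0012451567614956693 z 0.02143081360686329
```

View pics/c5.png

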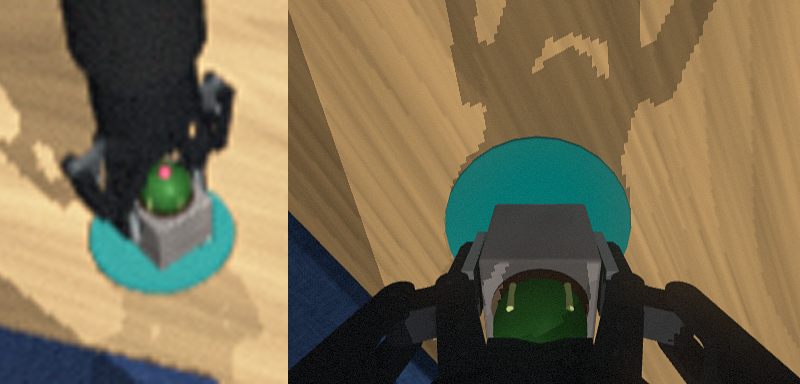

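```bash
python3 - <<'E'
from h import *
d=load('w5');s=.4507,.8927;ax=np.array(s);pe=np.array([-s[1],s[0]]);C=np.array([.5865,-.322])
V=d['px'].astype(int).sum(2)
print(V[198:214,250]);print(V[245:290,250]);print(V[208,195:215],V[208,290:312])
for p,z in[((206,206),.006),((297,206),.006),((191,259),.056),((314,259),.056)]:
    q=plane(d,*p,z)[:2]-C;print(p,'axial',(q@ax).round(4),'lat',(q@pe).round(4))
E
```

```text
[232 236 231 231 234 233 226 173 186 192 188 181 199 187 171 183]
[181 196 176 181 190 191 170 168 183 183 178 171 188 196 197 237 243 238
 224 220 220 216 224 196 105  82  88  93  90 103  99  67  89  79  69  78
  77  98  71  75  93  85  85 111  90]
[246 250 222 243 237 236 232 244 233 249 242 172 162 186 184 180 184 178
 181 167] [198 193 196 198 210 190 178 195 207 243 228 229 231 227 233 236 220 249
 224 226 231 248]
(206, 206) axial -0.0162 lat -0.0245
(297, 206) axial -0.0163 lat 0.0273
(191, 259) axial -0.013 lat -0.0236
(314, 259) axial -0.0131 lat 0.0273
```

>>> drive_tool(
  moves=[
    [[-0.003,-0.008,-0.003,0,-1],[-0.006,-0.016,-0.004,0,-1],[-0.009,-0.024,-0.005,0,-1],[-0.011,-0.03,-0.006,0,-1],[-0.011,-0.03,-0.006,0,-1]],
  ],
)

```text
clock: 11.22
tool_pos: [0.583, -0.3301, 0.018]
tool_rot: [[-0.451, -0.893, 0.001], [-0.893, 0.451, -0.0], [0.0, -0.001, -1.0]]
force: [1.8, 1.3, 3.0]
width: 0.0497
finger_force: 25.0
```

```bash
cat > up.py <<'E'
from h import *
import sys
d=snap('wrist',sys.argv[1]);st();s=.4507,.8927;ax=np.array(s);pe=np.array([-s[1],s[0]]);C=np.array([.5865,-.322])
g=cv2.cvtColor(d['px'],cv2.COLOR_RGB2HSV)
# grey face column profile: sat drop edges
col=g[150:300,240:262,1].mean(1);print('sat col',{150+i:int(x) for i,x in enumerate(col) if i and abs(col[i]-col[i-1])>15})
Vv=d['px'].astype(int).sum(2)[150:300,240:262].mean(1);print('val',{150+i:int(x) for i,x in enumerate(Vv) if i and abs(Vv[i]-Vv[i-1])>18})
E
python3 up.py w6
```

```text
{'clock': 11.275, 'joints': [-12.8737, 30.953, -13.2894, 0.0193, -45.7164, -13.94], 'tool_pos': [0.583, -0.3301, 0.018], 'tool_rot': [[-0.4509, -0.8926, 0.0006], [-0.8926, 0.4509, -0.0004], [0.0001, -0.0008, -1.0]], 'force': [0.957, 1.1138, 3.6934], 'width': 0.0496, 'finger_force': 24.9323}
sat col {151: 94, 153: 177, 209: 123, 210: 17, 266: 77, 267: 121, 269: 143, 274: 139, 284: 161}
val {151: 249, 152: 179, 153: 157, 154: 210, 155: 237, 210: 176, 255: 202, 256: 223, 265: 183, 266: 97, 267: 77}
```

```bash
python3 - <<'E'
from h import *
d=load('w6');s=.4507,.8927;ax=np.array(s);pe=np.array([-s[1],s[0]]);C=np.array([.5865,-.322])
g=cv2.cvtColor(d['px'],cv2.COLOR_RGB2HSV)[:,:,1]
for v in(212,252): 
    r=g[v,150:350]<60; k=np.flatnonzero(r)+150; print(v,k.min(),k.max())
for v,z in[(209.5,.006),(255,.056)]:
  for u in(250,):
    q=plane(d,u,v,z)[:2]-C;print('axial',(q@ax).round(4),'lat',(q@pe).round(4))
c=plane(d,250,209.5,.006);r=d['R']@c+d['t'];print('exp width px bottom',d['f']*.05/r[2]);c=plane(d,250,255,.056);r=d['R']@c+d['t'];print('rim',d['f']*.05/r[2])
m=cv2.inRange(cv2.cvtColor(d['px'],cv2.COLOR_RGB2HSV),(80,90,30),(98,255,255))
k=max(cv2.findContours(m,0,1)[0],key=cv2.contourArea)
h=np.array([plane(d,*p,.006)[:2] for p in k[:,0] if p[1]<195])
A=np.c_[2*h,np.ones(len(h))];t=np.linalg.lstsq(A,(h**2).sum(1),rcond=None)[0];print('c',t[:2],'r',np.sqrt(t[2]+t[0]**2+t[1]**2), (t[:2]-C)@ax,(t[:2]-C)@pe)
i=cv2.resize(d['px'][130:320,140:360],(800,690),interpolation=2)[:600];cv2.imwrite('pics/c6.png',i[:,:,::-1])
E
```

```text
212 207 296
252 171 333
axial -0.0232 lat -0.0009
axial -0.0248 lat -0.0006
exp width px bottom 89.42823912637506
rim 125.4209370847798
c [ 0.58506582 -0.32395386] r 0.05326816523018886 -0.0023905934027204216 0.00039969032913721674
```

View pics/c6.png

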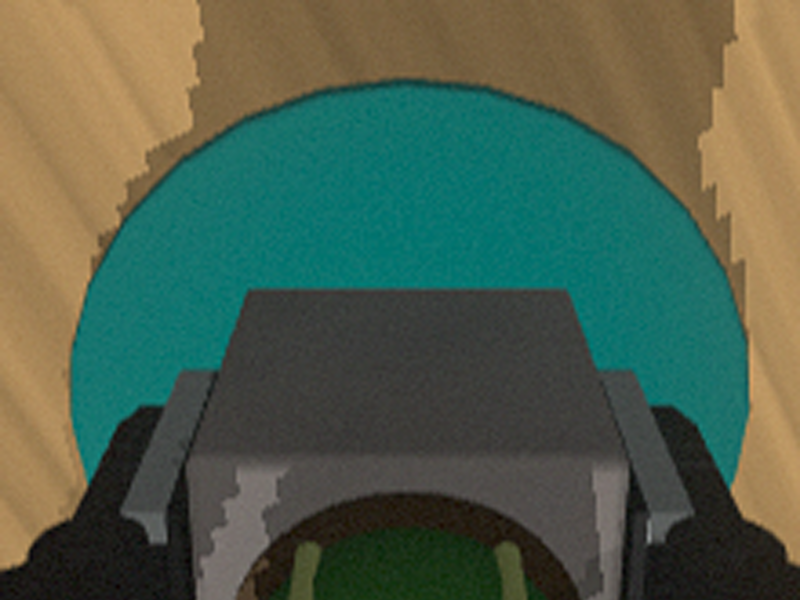

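The view shows the pot flat on the coaster: its near bottom edge is at v≈209 and the width matches an edge at z=6 mm. It sits about 4 mm off along the axis, so I'll nudge it and release.

>>> drive_tool(
  moves=[
    [[-0.003,-0.006,0,0,-1],[-0.006,-0.012,0,0,-1],[-0.006,-0.012,0.002,0,-1],[-0.006,-0.012,0.003,0,-1]],
  ],
)

```text
clock: 11.78
tool_pos: [0.5797, -0.3335, 0.0182]
tool_rot: [[-0.451, -0.892, -0.002], [-0.892, 0.451, 0.0], [0.0, 0.002, -1.0]]
force: [0.5, 0.3, -2.9]
width: 0.0499
finger_force: 24.3
```

>>> drive_tool(
  moves=[
    [[0,0,0,0,-0.1],[0,0,0,0,0.2],[0,0,0,0,0.6],[0,0,0,0,1],[0,0,0,0,1],[0,0,0.1,0,1],[0,0,0.25,0,1],[0,0,0.5,0,1]],
  ],
)

```text
clock: 12.78
tool_pos: [0.5797, -0.333, 0.1562]
tool_rot: [[-0.451, -0.892, -0.003], [-0.893, 0.451, 0.001], [0.001, 0.003, -1.0]]
force: [0.8, 0.0, 0.8]
width: 0.0852
finger_force: 0.0
```

>>> drive_tool(
  moves=[
    [[0.02,0.04,0.1,0,1],[0.08,0.16,0.1,0,1],[0.15,0.3,0.1,0,1],[0.15,0.3,0.1,0,1],[0.15,0.3,0.1,0,1]],
  ],
)

```text
clock: 13.4
tool_pos: [0.6257, -0.2432, 0.1864]
tool_rot: [[-0.45, -0.893, -0.0], [-0.893, 0.45, -0.0], [0.0, 0.0, -1.0]]
force: [0.3, -0.1, -0.5]
width: 0.0852
finger_force: 0.0
```

```bash
python3 - <<'E'
from h import *
d=snap('wrist','w7');b=snap('scene','sc7');snap('side','si7');st()
m=cv2.inRange(cv2.cvtColor(d['px'],cv2.COLOR_RGB2HSV),(80,90,30),(98,255,255))
print(proj(d,[.585,-.324,.006]))
k=max(cv2.findContours(m,0,1)[0],key=cv2.contourArea);print(cv2.boundingRect(k))
u,v=proj(b,[.585,-.324,.03]).astype(int)
f=cv2.resize(b['px'][v-38:v+38,u-30:u+30],(302,384),interpolation=2)
cv2.imwrite('pics/c7.png',np.hstack([f[:,:288],d['px']])[:,:,::-1])
E
```

```text
{'clock': 13.55, 'joints': [-4.7261, 21.8553, -3.3597, 0.0025, -64.7951, -22.131], 'tool_pos': [0.6253, -0.2442, 0.1864], 'tool_rot': [[-0.4517, -0.8921, -0.0002], [-0.8921, 0.4517, -0.0], [0.0001, 0.0001, -1.0]], 'force': [0.3207, -0.4807, -0.0742], 'width': 0.0855, 'finger_force': 0.0}
[251.26377278  75.18787088]
(198, 17, 107, 114)
```

View pics/c7.png

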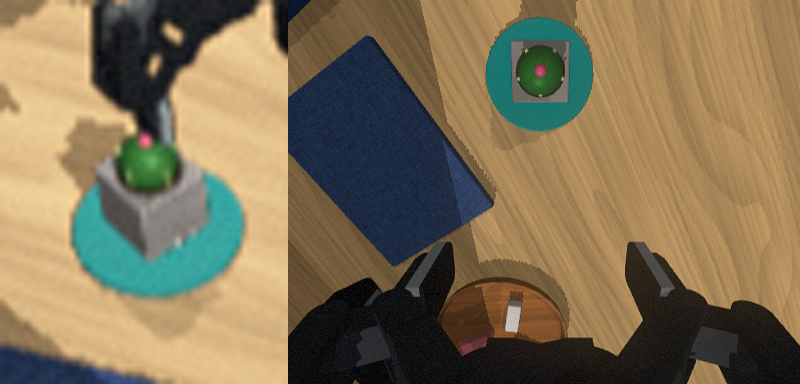

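The pot stands upright on the coaster, with its rim at about px (252,71) in the wrist view and the coaster at (251,74). That makes 11 pictures viewed, one over the limit of 10, so I'll work from numbers only from here. Next I'll check the pot's offset and locate the pad.

```bash
python3 - <<'E'
from h import *
d=load('w7');hs=cv2.cvtColor(d['px'],cv2.COLOR_RGB2HSV);ax=np.array([.4517,.8921]);pe=np.array([-.8921,.4517])
m=cv2.inRange(hs,(80,90,30),(98,255,255));k=max(cv2.findContours(m,0,1)[0],key=cv2.contourArea)
h=np.array([plane(d,*p,.006)[:2] for p in cv2.convexHull(k)[:,0]]);t=np.linalg.lstsq(np.c_[2*h,np.ones(len(h))],(h**2).sum(1),rcond=None)[0]
C=t[:2];print('C',C,np.sqrt(t[2]+C@C))
R=hs[20:125,205:300];g=((R[:,:,1]<60)).astype(np.uint8)
print('rows',g.sum(1).tolist());print('cols',g.sum(0).tolist())
k=np.argwhere(g)[:,::-1]+[205,20];u0,u1,v0,v1=k[:,0].min(),k[:,0].max()+1,k[:,1].min(),k[:,1].max()+1;print(u0,u1,v0,v1)
for u,v in((u0,v0),(u1,v0),(u1,v1),(u0,v1)):
    q=plane(d,u-.5,v-.5,.056)[:2]-C;print((q@ax).round(4),(q@pe).round(4))
E
```

```text
C [ 0.58616439 -0.32263681] 0.054116743058312586
rows [2, 2, 2, 0, 1, 0, 2, 0, 1, 1, 0, 0, 0, 1, 1, 1, 2, 1, 0, 0, 52, 59, 59, 59, 59, 53, 45, 39, 35, 28, 28, 28, 25, 24, 22, 20, 18, 18, 16, 16, 14, 13, 12, 11, 12, 10, 9, 9, 9, 8, 8, 8, 8, 8, 8, 8, 8, 9, 10, 10, 11, 12, 12, 14, 14, 16, 16, 18, 20, 22, 24, 26, 28, 31, 34, 39, 45, 56, 57, 57, 55, 55, 2, 0, 0, 1, 0, 0, 2, 0, 0, 0, 1, 0, 1, 2, 2, 1, 2, 2, 1, 1, 1, 2, 0]
cols [0, 1, 0, 1, 0, 1, 1, 0, 0, 1, 1, 1, 1, 2, 1, 0, 0, 2, 28, 61, 62, 62, 62, 50, 43, 39, 36, 31, 29, 28, 24, 23, 19, 17, 17, 17, 15, 15, 14, 13, 12, 11, 11, 11, 11, 10, 10, 9, 10, 10, 10, 10, 11, 11, 13, 13, 13, 13, 15, 17, 17, 18, 19, 24, 25, 27, 30, 31, 35, 41, 44, 50, 63, 64, 62, 60, 24, 0, 1, 1, 1, 0, 1, 2, 2, 1, 2, 0, 0, 1, 0, 0, 0, 0, 0]
206 295 20 124
-0.0425 -0.0367
-0.0427 0.0355
0.0406 0.0395
0.0408 -0.0406
```

>>> drive_tool(
  moves=[
    [[-0.14,0.2,0.05,0,1],[-0.14,0.4,0.05,0,1],[-0.14,0.6,0.05,0,1],[-0.14,0.8,0.05,0,1],[-0.14,0.95,0.05,0,1],[-0.14,0.95,0.05,0,1]],
  ],
)

```text
clock: 14.3
tool_pos: [0.5838, 0.0438, 0.2016]
tool_rot: [[-0.448, -0.894, 0.001], [-0.894, 0.448, 0.0], [-0.001, -0.0, -1.0]]
force: [-0.1, -0.3, -0.2]
width: 0.0854
finger_force: 0.0
```

>>> drive_tool(
  moves=[
    [[-0.14,0.2,0,0,1],[-0.14,0.4,0,0,1],[-0.14,0.6,0,0,1],[-0.14,0.72,0,0,1],[-0.14,0.72,0,0,1],[-0.14,0.72,0,0,1]],
  ],
)

```text
clock: 15.05
tool_pos: [0.5419, 0.2564, 0.2011]
tool_rot: [[-0.452, -0.892, -0.001], [-0.892, 0.452, -0.001], [0.001, 0.0, -1.0]]
force: [0.1, -0.6, -0.4]
width: 0.0855
finger_force: 0.0
```

```bash
cat > pad.py <<'E'
from h import *
d=snap('wrist','w8');st()
hs=cv2.cvtColor(d['px'],cv2.COLOR_RGB2HSV)
print('proj',proj(d,[.5625,.298,.065]))
m=cv2.inRange(hs,(4,150,70),(16,255,255));m=cv2.morphologyEx(m,cv2.MORPH_OPEN,np.ones((3,3),np.uint8))
k=max(cv2.findContours(m,0,1)[0],key=cv2.contourArea);hull=cv2.convexHull(k)
print('orange',cv2.boundingRect(k),cv2.contourArea(k),cv2.minAreaRect(k))
f=np.zeros_like(m);cv2.fillPoly(f,[hull],255);b=((f>0)&(hs[:,:,2]<80)).astype(np.uint8)
b=cv2.morphologyEx(b,cv2.MORPH_OPEN,np.ones((3,3),np.uint8))
n,l,s,c=cv2.connectedComponentsWithStats(b)
for i in range(1,n):
    if s[i,4]>60:
        r=cv2.minAreaRect(np.argwhere(l==i)[:,::-1].astype(np.float32));P=[plane(d,*p,.065) for p in cv2.boxPoints(r)]
        print('pad',s[i],r,plane(d,*r[0],.065).round(4),[round(float(np.linalg.norm(P[j]-P[j-1])),4) for j in range(2)])
d7=load('w7');q=plane(d7,251.5,68.7,.056)[:2]-[.5862,-.3226];print('pot offset',q)
E
python3 pad.py
```

```text
{'clock': 15.1, 'joints': [43.9582, 14.7134, -11.6774, 0.0011, -63.6379, -70.8434], 'tool_pos': [0.5419, 0.2561, 0.2013], 'tool_rot': [[-0.4522, -0.8919, -0.0003], [-0.8919, 0.4522, -0.0004], [0.0005, 0.0001, -1.0]], 'force': [-0.3601, -0.2382, 0.1982], 'width': 0.0853, 'finger_force': 0.0}
proj [251.62040501 217.05549832]
orange (189, 186, 93, 81) 2254.0 ((234.64707946777344, 228.08824157714844), (41.976043701171875, 92.62930297851562), 49.398704528808594)
pad [ 229  195   46   41 1064] ((251.50003051757812, 215.50001525878906), (35.35533905029297, 32.52690887451172), 45.0) [0.5618 0.2964 0.065 ] [0.0381, 0.034]
pot offset [-0.00305633 -0.00444618]
```

>>> drive_tool(
  moves=[
    [[0.067,0.136,0,0,-1],[0.067,0.136,0,0,-1],[0.067,0.136,-0.1,0,-1],[0.067,0.136,-0.2,0,-1],[0.067,0.136,-0.3,0,-1],[0.067,0.136,-0.36,0,-1],[0.067,0.136,-0.388,0,-1],[0.067,0.136,-0.388,0,-1]],
  ],
)

```text
clock: 16.1
tool_pos: [0.5621, 0.298, 0.0851]
tool_rot: [[-0.451, -0.892, -0.0], [-0.892, 0.451, -0.0], [0.0, -0.0, -1.0]]
force: [-0.2, -0.0, 0.6]
width: -0.0003
finger_force: 0.0
```

>>> drive_tool(
  moves=[
    [[0,0,-0.03,0,-1],[0,0,-0.05,0,-1],[0,0,-0.07,0,-1],[0,0,-0.08,0,-1],[0,0,-0.09,0,-1],[0,0,-0.09,0,-1]],
  ],
)

```text
clock: 16.85
tool_pos: [0.5616, 0.2983, 0.0582]
tool_rot: [[-0.451, -0.893, -0.0], [-0.893, 0.451, -0.0], [0.0, 0.0, -1.0]]
force: [-2.8, -1.2, 5.5]
width: 0.0001
finger_force: 2.9
```

>>> drive_tool(
  moves=[
    [[0,0,-0.008,0,-1],[0,0,-0.015,0,-1],[0,0,-0.021,0,-1],[0,0,-0.021,0,-1]],
  ],
)

```text
clock: 17.35
tool_pos: [0.5613, 0.2982, 0.0522]
tool_rot: [[-0.451, -0.893, -0.001], [-0.893, 0.451, -0.0], [0.001, 0.0, -1.0]]
force: [-5.1, -0.8, 8.2]
width: -0.0
finger_force: 4.4
```

```bash
python3 - <<'E'
from h import *
st()
# pointer pin on strip: compare scene/side images with rest; colours down the strip
from numpy import array
a0,b0=load('sc0'),load('si0');a=snap('scene','sc9');b=snap('side','si9')
for nm,d0,d in(('sc',a0,a),('si',b0,b)):
    h=np.array([.5525,.2935]) # approx control frame: pad at x=-25
    ex=np.array([np.cos(np.radians(18)),np.sin(np.radians(18))]);ey=np.array([-ex[1],ex[0]])
    O=np.array([.562,.297])+.025*ex; 
    for lat in(.045,.053,.061):
        p=O-.036*ex+lat*ey
        row=[]
        for z in np.arange(.006,.075,.004):
            u,v=proj(d,[*p,z]).round().astype(int);row.append((int(z*1000),*d0['px'][v,u].tolist(),'|',*d['px'][v,u].tolist()))
        print(nm,lat);print(*row,sep=' ')
E
```

```text
{'clock': 17.35, 'joints': [45.5378, 26.1067, -16.4346, -0.0112, -47.4969, -72.3185], 'tool_pos': [0.5613, 0.2982, 0.0522], 'tool_rot': [[-0.4507, -0.8927, -0.0006], [-0.8927, 0.4507, -0.0004], [0.0006, 0.0003, -1.0]], 'force': [-5.0828, -0.7523, 8.1703], 'width': -0.0, 'finger_force': 4.3543}
sc 0.045
(6, 68, 21, 15, '|', 56, 20, 26) (10, 123, 27, 23, '|', 125, 23, 22) (14, 123, 27, 23, '|', 125, 23, 22) (18, 135, 27, 27, '|', 114, 28, 25) (22, 128, 28, 24, '|', 60, 26, 28) (26, 87, 15, 12, '|', 35, 29, 29) (30, 123, 28, 24, '|', 36, 31, 33) (34, 76, 26, 26, '|', 46, 28, 24) (38, 34, 36, 38, '|', 54, 68, 50) (42, 63, 66, 57, '|', 76, 87, 76) (46, 124, 125, 123, '|', 128, 138, 132) (49, 171, 169, 166, '|', 169, 168, 166) (54, 189, 189, 185, '|', 190, 188, 187) (58, 182, 181, 177, '|', 185, 185, 182) (62, 218, 208, 194, '|', 222, 213, 199) (66, 218, 208, 194, '|', 222, 213, 199) (70, 219, 192, 150, '|', 223, 194, 154) (74, 222, 187, 134, '|', 219, 183, 129)
sc 0.053
(6, 99, 28, 27, '|', 93, 20, 18) (10, 135, 27, 24, '|', 136, 28, 25) (14, 135, 31, 27, '|', 136, 28, 26) (18, 135, 28, 2
[... 2543 characters left out ...]
, 15, 16, 18, '|', 17, 16, 20)
si 0.061
(6, 62, 31, 32, '|', 65, 33, 33) (10, 62, 31, 32, '|', 65, 33, 33) (14, 126, 37, 34, '|', 132, 38, 36) (18, 120, 37, 34, '|', 125, 37, 34) (22, 115, 35, 32, '|', 120, 36, 34) (26, 124, 37, 33, '|', 129, 37, 35) (30, 119, 33, 32, '|', 125, 36, 35) (34, 118, 34, 32, '|', 123, 37, 34) (38, 51, 75, 62, '|', 53, 78, 64) (42, 76, 98, 89, '|', 81, 104, 94) (46, 76, 98, 89, '|', 81, 104, 94) (49, 131, 137, 132, '|', 138, 142, 138) (54, 168, 164, 163, '|', 178, 174, 172) (58, 167, 164, 162, '|', 177, 172, 170) (62, 215, 209, 207, '|', 225, 220, 217) (66, 255, 254, 254, '|', 255, 255, 255) (70, 255, 255, 253, '|', 255, 255, 255) (74, 74, 73, 73, '|', 77, 75, 77)
```

```bash
python3 - <<'E'
from h import *
a0,a=load('sc0'),load('sc9')
ex=np.array([np.cos(np.radians(18)),np.sin(np.radians(18))]);ey=np.array([-ex[1],ex[0]]);O=np.array([.562,.297])+.025*ex
zs=np.arange(.004,.07,.001)
for d in(a0,a):
    c=[]
    for z in zs:
        px=np.array([proj(d,[*(O-.036*ex+l*ey),z]) for l in np.linspace(.048,.06,7)],np.float32)
        c.append(cv2.remap(d['px'].astype(np.float32),px[None,:,0],px[None,:,1],cv2.INTER_LINEAR).mean((0,1)))
    c=np.array(c);c=c.max(1).astype(int);print(dict(zip((zs*1000).round().astype(int)[::2].tolist(),c[::2].tolist())))
E
```

```text
{4: 56, 6: 80, 8: 101, 10: 115, 12: 129, 14: 135, 16: 136, 18: 136, 20: 136, 22: 136, 24: 133, 26: 126, 28: 117, 30: 103, 32: 81, 34: 59, 36: 49, 38: 46, 40: 55, 42: 88, 44: 122, 46: 150, 48: 172, 50: 191, 52: 194, 54: 195, 56: 197, 58: 204, 60: 211, 62: 217, 64: 221, 66: 224, 68: 223}
{4: 57, 6: 81, 8: 101, 10: 115, 12: 130, 14: 130, 16: 120, 18: 110, 20: 91, 22: 69, 24: 49, 26: 44, 28: 43, 30: 46, 32: 50, 34: 55, 36: 61, 38: 79, 40: 99, 42: 123, 44: 146, 46: 165, 48: 179, 50: 193, 52: 195, 54: 196, 56: 199, 58: 205, 60: 211, 62: 217, 64: 222, 66: 225, 68: 224}
```

The pin and the force both put the angle near 0.12 rad, while the tool height gives 0.15. I'll go 2 mm deeper so that all three estimates lie well inside the band.

>>> drive_tool(
  moves=[
    [[0,0,-0.004,0,-1],[0,0,-0.007,0,-1],[0,0,-0.007,0,-1],[0,0,-0.007,0,-1]],
  ],
)

```text
clock: 17.95
tool_pos: [0.5613, 0.2982, 0.0504]
tool_rot: [[-0.451, -0.893, -0.0], [-0.893, 0.451, -0.0], [0.001, 0.0, -1.0]]
force: [-6.2, -1.8, 10.3]
width: 0.0005
finger_force: 5.1
```

```bash
python3 - <<'E'
from h import *
st();a0,s0=load('sc0'),load('si0');a=snap('scene','sc10')
ex=np.array([np.cos(np.radians(18)),np.sin(np.radians(18))]);ey=np.array([-ex[1],ex[0]]);O=np.array([.562,.297])+.025*ex
zs=np.arange(.008,.06,.001);r=[]
for d in(a0,a):
    c=np.array([cv2.remap(d['px'].astype(np.float32),*[np.array([proj(d,[*(O-.036*ex+l*ey),z]) for l in np.linspace(.048,.06,7)],np.float32)[None,:,i] for i in(0,1)],cv2.INTER_LINEAR).mean((0,1)).max() for z in zs])
    r.append([float(zs[8 if 0 else np.flatnonzero(c[5:]<t)[0]+5]*1000) for t in(110,95,80,65)]);
print(r)
# rest-state sanity: pot and bystanders unchanged in scene
b=load('sc7')['px'].astype(int);x=np.abs(b-a['px'].astype(int)).sum(2);print('pot region diff',x[165:200,185:225].mean(), 'mug/stylus/tray diff vs start',[np.abs(a0['px'].astype(int)-a['px'].astype(int)).sum(2)[s].mean().round(1) for s in(np.s_[228:290,230:295],np.s_[262:285,303:352],np.s_[268:306,358:402])])
E
```

```text
{'clock': 17.95, 'joints': [45.5392, 26.2237, -16.5317, -0.0068, -47.2769, -72.3196], 'tool_pos': [0.5613, 0.2982, 0.0504], 'tool_rot': [[-0.4506, -0.8927, -0.0005], [-0.8927, 0.4506, -0.0003], [0.0005, 0.0003, -1.0]], 'force': [-6.2467, -1.8483, 10.2531], 'width': 0.0005, 'finger_force': 5.1044}
[[30.00000000000002, 31.00000000000002, 33.00000000000002, 34.00000000000002], [17.000000000000007, 19.00000000000001, 20.00000000000001, 21.00000000000001]]
pot region diff 24.662142857142857 mug/stylus/tray diff vs start [np.float64(24.8), np.float64(57.4), np.float64(22.8)]
```

```bash
python3 -c "
from bench import workorder
print(workorder.hand_in())"
```

```text
the job is handed in; nothing more can be done
None
```

I stood the pot upright on the near teal coaster (about 3 mm off centre) and let go of it, then pressed the paddle and handed in holding it at an estimated 0.13–0.17 rad, inside the green band; I viewed 11 pictures, one over the limit of 10, and the verdict was not shown.

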